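# Put the stray cheeses away and shut the stall

## Task

Three stray soft cheeses stand in the middle of the counter between two wooden stalls: slide each one along the counter, without lifting it, right inside the stall that already holds a cheese of its own shape (rectangular blocks with the block, the round drum with the drum), lying flat. Keep the lid up until all three are in, then lower it gently until it is fully shut. The cheeses already in the stalls must stay in their stalls, and the two jars and the bowl must be left alone.

Things in the scene. Friction and masses are not known exactly. Their poses are not given: they have to be found in the camera images.
- block_a: stray rectangular cheese block, 80 mm (own x) by 50 mm (own y) by 45 mm high, cream rind, 0.2 kg; origin at the centre of its underside, z up
- block_b: stray rectangular cheese block, 80 mm (own x) by 50 mm (own y) by 45 mm high, cream rind, 0.2 kg; origin at the centre of its underside, z up
- drum_a: stray round drum-shaped cheese, 76 mm diameter, 45 mm high, same cream rind, 0.2 kg; origin at the centre of its underside, z up
- block_home: block already standing in one of the two stalls (either one), loose, towards its back; it marks the stall for blocks: rectangular cheese block, 80 mm (own x) by 50 mm (own y) by 45 mm high, cream rind, 0.2 kg; origin at the centre of its underside, z up
- drum_home: drum already standing in the other stall, loose, towards its back; it marks the stall for drums: round drum-shaped cheese, 76 mm diameter, 45 mm high, same cream rind, 0.2 kg; origin at the centre of its underside, z up
- lidded_stall: three-sided wooden stall fixed on the counter, no floor. Origin: counter surface, centre of the inner floor; own -y points out of its open mouth. Inside 230 mm wide (own x) by 200 mm deep: mouth plane at own y = -100 mm, back wall's inner face at +100; walls 12 mm thick, 55 mm high. On the robot's left, mouth about to world -y; lid hinged on its back wall
- open_stall: three-sided wooden stall fixed on the counter, no floor. Origin: counter surface, centre of the inner floor; own -y points out of its open mouth. Inside 230 mm wide (own x) by 200 mm deep: mouth plane at own y = -100 mm, back wall's inner face at +100; walls 12 mm thick, 55 mm high. On the robot's right, turned half round, mouth about to world +y; no lid
- lid (a joint): angle of the lid: 0 is shut (lying flat on the stall's walls), grows as it opens, at most 1.6; it starts raised at 1.2 to 1.5. The hinge is stiff (0.5 N m of friction): the lid stays where it is left, and a few newtons near its edge move it
- lid_hinge (a point): middle of the hinge line, on the lid's underside: along the lidded stall's x at own y = +100 mm, 55 mm above the counter. The lid is a wooden board 254 mm wide along the hinge, 215 mm from hinge to free edge, 10 mm thick, no handle; when raised its outer face looks to the stall's +y
- lid_edge (a point): middle of the lid's free edge, on its upper (outer) face, 215 mm from the hinge; when shut it is 65 mm above the counter and 15 mm outside the mouth plane
- honey_jar: closed amber jar, 64 mm diameter, 90 mm high, loose; origin at the centre of its underside; not to be disturbed
- bowl: white bowl, 110 mm diameter, 50 mm high, loose; origin at the centre of its underside; not to be disturbed
- mustard_jar: closed clear jar with a black cap, 60 mm diameter, 75 mm high, loose; origin at the centre of its underside; not to be disturbed
Not all that is in view belongs to the job. Leave any green or purple look-alike of the drum_a alone.

How it is judged:
By the outcome, as a careful person would: the job done as asked, in the order asked, and still so for the second after the job is handed in, with the robot touching nothing.
It also fails if it takes over 72 s, if anything falls off the work surface, if the arm or the gripper's body presses on something with over 40 N, if the wrist force passes 120 N, or if a joint passes its speed limit or range.

## Robot

A 7-joint arm with a two-finger parallel gripper is mounted at the origin on the work surface. World frame = base frame: x ahead of the robot, y to its left, z up, the work surface at z = 0. Lengths are in m, angles in rad, forces in N, time in s.
With the tool pointing down it reaches from about 0.425 to 0.925 m from the base axis. Payload 6.8 kg.
Tool frame: the origin (TCP) lies between the finger pads; the fingertips stand 22 mm ahead of it and the grasp point (between the pads) lies 3 mm ahead of it; z points along the fingers, y is the direction in which the jaws open and shut (so a half turn about z gives the same grasp; the last joint's range is limited). The gripper opens to 85 mm and grips with 20 to 120 N. Pads are 22 mm wide; open, the fingers measure 114 mm over their backs; the gripper's body (76 mm by 85 mm) begins 54 mm behind the grasp point. The pads swing forward as they close: fully open they stand 13 mm farther back than shut.
Start: joints at [-1.228, 0.477, 0.022, 1.555, -0.011, 1.109, -0.083], TCP at [0.294, 0.608, 0.253] pointing down, gripper open.
Joint ranges: [-2.96, 2.96], [-0.34, 2.1], [-1.41, 1.46], [0.24, 2.44], [-1.37, 4.51], [0.17, 1.92], [-2.96, 2.96]. Speed limits (rad/s): [2.39, 2.39, 3.14, 3.14, 3.14, 3.14, 3.14].

## Interface

Orientations are given as a unit quaternion [w, x, y, z].
In Python, from station import bot gives the robot as it stands. The module is installed in compiled form; this text tells all that it offers.
- The arm moves only by the tool drive_tool, never from a script. Its argument "series" is one flat list of numbers, 7 for each row, row after row: the opening, from -1 (shut) to 1 (fully open), then the shift along the tool's x, y, z in mm, then the turn, a rotation vector about the tool's x, y, z in rad. In form: [jaw, x, y, z, wx, wy, wz, jaw, x, y, z, wx, wy, wz, ...]. A call has 1 to 12 rows; each row shifts and turns the commanded pose from where the row before left it, along the tool's axes as they then stand; what a row does not reach is not made up. A row lasts 1/8 s, in which the tool goes at most 62.5 mm and 10.7 degrees, less where a joint would pass 70% of its speed; a pose out of reach is approached as far as the arm can. A call with a gripper value outside its range is refused whole. The fingers move at their own pace and stop on an object; "force" is the grip in N (left out, the last holds). Time passes only in rows, so rows that do not move let the fingers close. It gives the time, the measured TCP pose, the force and the opening at its end, in the units of the state.
- bot.get_obs(): the state, without advancing time (a new reading comes with each control period).
- bot.read_camera(name): name is "side" or "top" or "wrist"; returns a dict with "pixels" (400x640x3 uint8, blue, green, red), "camera_matrix" (3x3 intrinsics, pixels), "distortion" ([k1, k2, p1, p2, k3] as OpenCV has them; the pictures are not rectified), "rvec" (rotation vector, rad) and "tvec" (3), from world to camera coordinates, as OpenCV has them. Camera axes: x right, y down, z forward; pixel columns grow to the right and rows downward; lengths in m; the calibration is good to about 2 mm. A picture is of the moment at which its call begins. There is no depth.
- bot.hand_in(): hands the job in, once; it reports no verdict.
The state is a dict: "t": time; "q": joint angles; "joint_vel": joint speeds; "joint_torque": joint torques, N m; "eef_pos": TCP position; "tool_rot": TCP orientation; "contact_force": force on the tool from outside, world axes, zero at the start; "torque": the same for the moment, N m; "gripper_width": opening from 0.0 (shut) to 1.0 (fully open).
Only numpy, scipy, OpenCV 4.12 (cv2) and the standard library are available. Lean on these libraries where they do the work, as an engineer would, in place of code of your own. Each camera call takes 0.05 s, during which the arm holds its last target. There are 200 camera calls.

## Working session

There is one attempt and no reset: what is moved stays moved. The work goes in short steps, Python scripts to look and compute and a tool call to move; the robot and the scene stay as the last step left them, time stands still between calls to the robot, and variables do not carry over. Pictures are saved under pics/ and viewed, about 8 in all and at most 12, crops included, and the job is handed in when it is done.

Besides the shell and the picture viewer there is one more tool, called by a JSON object that holds its "fn" and its "kwargs". drive_tool: Moves the arm, as the interface text tells. Its arguments: {"type":"object","properties":{"series":{"type":"array"},"force":{"type":"number"}},"required":["series"]}

```bash
mkdir -p pics; cat > h.py <<'E'
import numpy as np, cv2
from station import bot
def snap(n,f):
    c=bot.read_camera(n); cv2.imwrite('pics/'+f,c['pixels'])
    np.savez('pics/'+f[:-4]+'.npz',K=c['camera_matrix'],d=c['distortion'],r=c['rvec'],t=c['tvec'])
    return c
def ld(f): return np.load('pics/'+f+'.npz')
def onz(f,uv,z):
    c=ld(f);R=cv2.Rodrigues(c['r'])[0];o=-R.T@c['t'].ravel()
    p=cv2.undistortPoints(np.array(uv,float).reshape(-1,1,2),c['K'],c['d']).reshape(-1,2)
    d=np.c_[p,np.ones(len(p))]@R
    return o+d*((z-o[2])/d[:,2])[:,None]
def proj(f,P):
    c=ld(f);return cv2.projectPoints(np.array(P,float).reshape(-1,1,3),c['r'],c['t'],c['K'],c['d'])[0].reshape(-1,2)
def tri(fs,uvs):
    A=[];b=[]
    for f,uv in zip(fs,uvs):
        a=onz(f,[uv],0)[0];e=onz(f,[uv],.3)[0];d=(e-a)/np.linalg.norm(e-a);M=np.eye(3)-np.outer(d,d);A.append(M);b.append(M@a)
    return np.linalg.lstsq(np.vstack(A),np.hstack(b),rcond=None)[0]
E
python3 - <<'E'
from h import *
a=snap('top','top0.png');b=snap('side','side0.png')
for c in (a,b):
    R=cv2.Rodrigues(c['rvec'])[0];print(-R.T@c['tvec'].ravel(),R[2])
print(bot.get_obs())
E
```

```text
[0.45047302 0.03509149 1.09096848] [ 0.13574783 -0.02901105 -0.99031858]
[ 0.03828015 -0.55525581  0.96856047] [ 0.45215438  0.49347184 -0.74299526]
{'t': 0.1, 'q': array([-1.22812246,  0.47770642,  0.02237062,  1.55632346, -0.01151345,
        1.1093384 , -0.08308352]), 'joint_vel': array([-0.00014461, -0.00145123, -0.00073817, -0.00320515,  0.00091792,
       -0.00124628, -0.0012917 ]), 'joint_torque': array([ 3.76992597e-03, -5.97756314e+01,  1.61343914e+00, -2.81951040e+01,
        1.28376242e-02,  4.95853266e-03, -1.16996000e-05]), 'eef_pos': array([0.29387575, 0.60711958, 0.25244315]), 'tool_rot': array([-1.25019674e-04,  2.23480546e-01,  9.74708042e-01, -8.14024283e-04]), 'contact_force': array([-0.22889938,  0.2473034 , -0.03991694]), 'torque': array([ 0.01378427, -0.00486189, -0.01858972]), 'gripper_width': 0.9952539268303221}
```

View pics/top0.png

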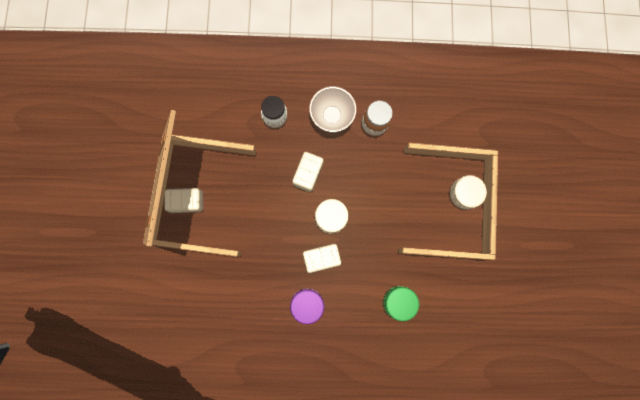

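View pics/side0.png

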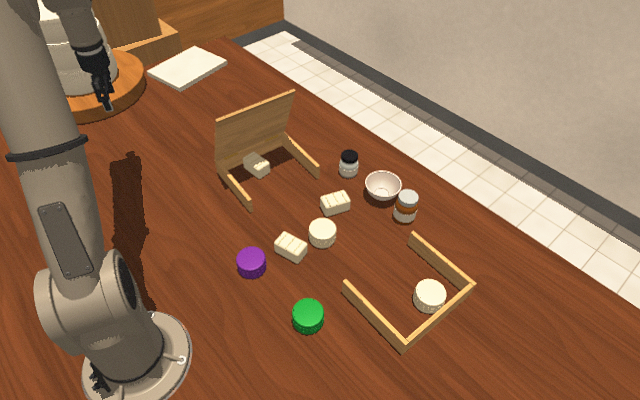

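Top view: block_home is in the lidded (left) stall at about (184,200) and drum_home in the open one at (468,192). The strays are a block at (308,172), the drum at (332,216) and a block at (322,259). The jars and bowl sit along row ~110, with the green and purple decoys at row ~305. I'll enlarge for corners.

```bash
python3 - <<'E'
import cv2,numpy as np
a=cv2.imread('pics/top0.png')
l=cv2.resize(a[85:285,140:400],None,fx=3,fy=3,interpolation=cv2.INTER_CUBIC)
cv2.imwrite('pics/topc.png',l)
b=cv2.imread('pics/side0.png')
cv2.imwrite('pics/sidec.png',cv2.resize(b[85:355,205:485],None,fx=2.2,fy=2.2,interpolation=cv2.INTER_CUBIC))
E
```

```text
(no output)
```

View pics/topc.png

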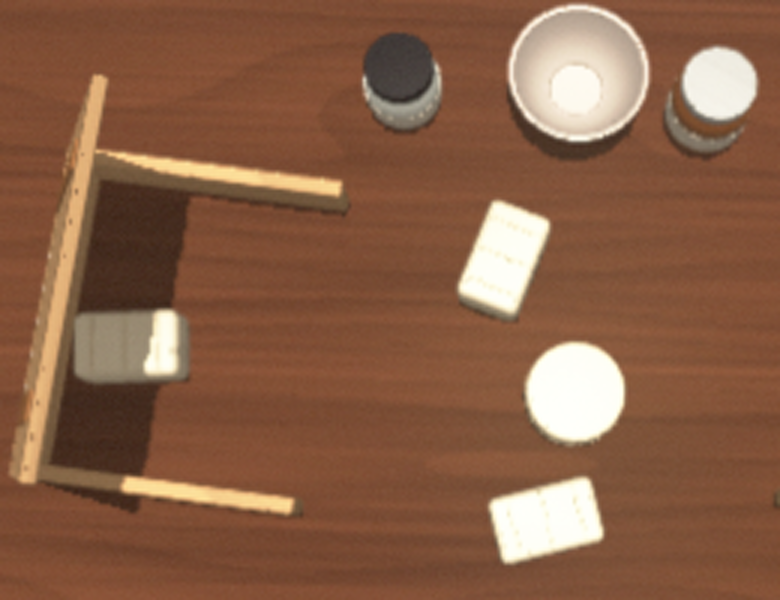

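View pics/sidec.png

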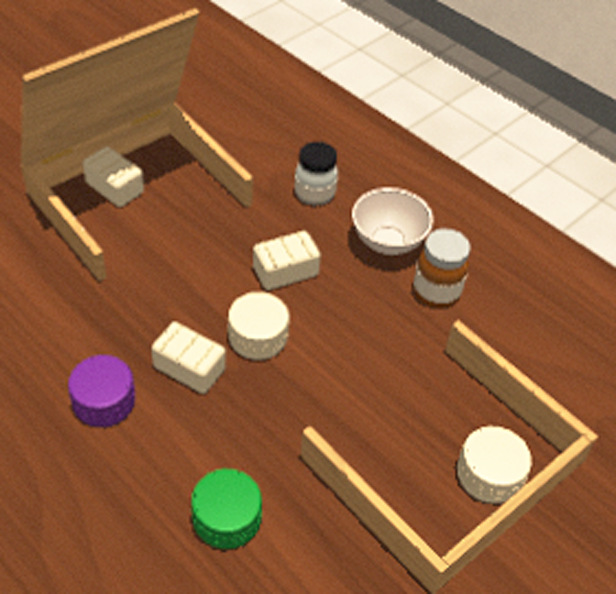

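Enlarged crops show clear top-face corners: the far block about (497,201)-(550,217)-(512,306)-(460,291), the drum centre (575,391), and the near block (490,504)-(585,478)-(604,536)-(505,562).

```bash
python3 - <<'E'
from h import *
np.set_printoptions(precision=4,suppress=True)
T=lambda p:(np.array(p,float)+.5)/3-.5+[140,85]
S=lambda p:(np.array(p,float)+.5)/2.2-.5+[205,85]
def tr(n,a,b): print(n,tri(['top0','side0'],[T(a),S(b)]))
tr('drum',(575,391),(258,313))
tr('drumhome',(np.array([468.5,191.5])-[140,85])*3,(496,457))
for n,a,b in [('far',(505,254),(287,254)),('near',(546,520),(189,350)),('honeycap',(719,83),(447,249)),('must',(400,67),(318,158)),
 ('wallfarEnd',(342,182),(250,183)),('wallnearEnd',(294,503),(102,256)),('lidfar',(100,76),(197,13)),('lidnear',(17,440),(26,77)),('bowl',(578,73),(392,215))]: tr(n,a,b)
z=.045
for n,c in [('far',[(497,201),(550,217),(512,306),(460,291)]),('near',[(490,504),(585,478),(604,536),(505,562)]),('home',[(75,314),(180,310),(184,374),(80,380)])]:
    P=onz('top0',T(c),z)[:,:2];print(n,P.mean(0),'\n',P,np.linalg.norm(np.diff(P,axis=0),axis=1))
print('stall L far-wall end, near-wall end',onz('top0',T([(342,181),(342,195),(297,499),(295,514),(110,158),(43,477)]),.055)[:,:2])
print('stall R',onz('top0',[(409,146),(407,151.5),(403,248.5),(402,253),(497,152),(494,259),(486,157),(485,251)],.055)[:,:2])
print('decoys',onz('top0',[(307,307),(402,304)],.045)[:,:2])
print('jars', onz('top0',T([(719,83)]),.09), onz('top0',T([(400,67)]),.075),onz('top0',T([(578,73)]),.05))
E
```

```text
drum [ 0.5482 -0.0188  0.0459]
drumhome [ 0.6155 -0.3399  0.0335]
far [0.6534 0.0379 0.0318]
near [ 0.4515 -0.0001  0.0362]
honeycap [ 0.7816 -0.1203  0.0793]
must [0.7904 0.1221 0.0646]
wallfarEnd [0.7035 0.1661 0.0391]
wallnearEnd [0.4591 0.1881 0.0441]
lidfar [0.7172 0.2934 0.2493]
lidnear [0.4839 0.3359 0.2362]
bowl [ 0.796  -0.0154  0.0508]
far [0.6528 0.0369] 
 [[0.6936 0.0442]
 [0.6824 0.0031]
 [0.6123 0.0303]
 [0.6226 0.0701]] [0.0426 0.0752 0.0412]
near [0.4517 0.0001] 
 [[ 0.4623  0.0423]
 [ 0.4836 -0.0283]
 [ 0.4409 -0.0435]
 [ 0.4198  0.0298]] [0.0737 0.0454 0.0762]
home [0.574  0.3178] 
 [[0.5959 0.3608]
 [0.6014 0.2815]
 [0.5529 0.2755]
 [0.5459 0.3534]] [0.0795 0.0489 0.0782]
stall L far-wall end, near-wall end [[0.703  0.1625]
 [0.6921 0.162 ]
 [0.4619 0.1846]
 [0.4509 0.1855]
 [0.7153 0.3399]
 [0.4723 0.3728]]
stall R [[ 0.713  -0.1946]
 [ 0.6998 -0.1899]
 [ 0.4773 -0.1812]
 [ 0.4672 -0.179 ]
 [ 0.7065 -0.4026]
 [ 0.4586 -0.3895]
 [ 0.6936 -0.3759]
 [ 0.4761 -0.3689]]
decoys [[ 0.3431  0.0297]
 [ 0.3542 -0.1818]]
jars [[ 0.7795 -0.1196  0.09  ]] [[0.7879 0.1205 0.075 ]] [[ 0.7964 -0.0155  0.05  ]]
```

Triangulated heights roughly agree with the text, and the top-face sizes match. I'll do the drum first: straddle it from behind with partly open fingers and push it straight along −y. First I raise the arm over the lid and turn the jaw to world x.

{"fn": "drive_tool", "kwargs": {"series": [0.06,0,0,-18,0,0,0.187,0.06,0,0,-18,0,0,0.187,0.06,0,0,-18,0,0,0.187,0.06,0,0,-18,0,0,0.187,0.06,0,0,-18,0,0,0.187,0.06,0,0,-18,0,0,0.185,0.06,-46,21,0,0,0,0,0.06,-46,21,0,0,0,0,0.06,-46,21,0,0,0,0,0.06,-46,21,0,0,0,0,0.06,-46,21,0,0,0,0,0.06,-46,21,0,0,0,0], "force": 30}}

```text
t: 1.6
eef_pos: [0.4204, 0.3298, 0.361]
tool_rot: [-0.0, 0.707, 0.707, -0.0]
contact_force: [-0.4, 0.2, 0.5]
gripper_width: 0.529
```

{"fn": "drive_tool", "kwargs": {"series": [0.06,-46,21,0,0,0,0,0.06,-46,21,0,0,0,0,0.06,-46,21,0,0,0,0,0.06,-46,21,0,0,0,0,0.06,-46,21,0,0,0,0,0.06,-46,21,20,0,0,0,0.06,0,0,50,0,0,0,0.06,0,0,50,0,0,0,0.06,0,0,50,0,0,0,0.06,0,0,0,0,0,0]}}

```text
t: 2.85
eef_pos: [0.5432, 0.0552, 0.1881]
tool_rot: [-0.002, 0.707, 0.707, -0.004]
contact_force: [-0.7, -0.3, 0.6]
gripper_width: 0.531
```

```bash
python3 - <<'E'
from h import *
c=snap('wrist','w1.png');im=c['pixels'].copy()
def circ(x,y,r,z):
    a=np.linspace(0,6.28,30);return np.c_[x+r*np.cos(a),y+r*np.sin(a),0*a+z]
def rect(x,y,ang,z):
    a=np.radians(ang);u=np.array([np.cos(a),np.sin(a)]);v=np.array([-u[1],u[0]])
    return np.array([[*(np.array([x,y])+s*.04*u+t*.025*v),z] for s,t in((1,1),(1,-1),(-1,-1),(-1,1))])
for P in (circ(.548,-.019,.038,.045),rect(.6528,.037,159.5,.045),rect(.4517,0,106.6,.045)):
    cv2.polylines(im,[proj('w1',P).round().astype(int)],True,(0,0,255))
cv2.imwrite('pics/w1o.png',im)
E
```

```text
(no output)
```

View pics/w1o.png

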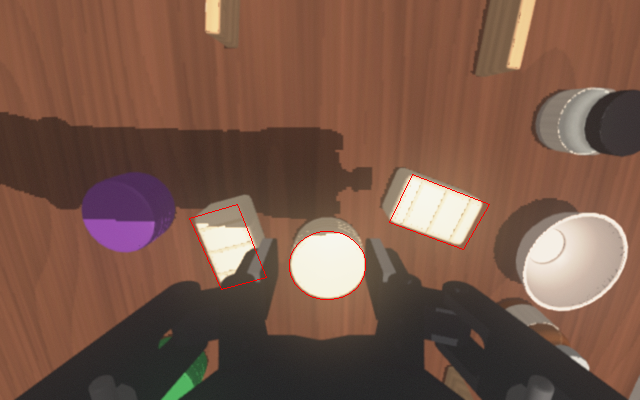

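The wrist view agrees with the predicted outlines to a couple of mm: drum at (327,265), blocks at (230,245) and (440,210). Next I descend behind the drum and push.

{"fn": "drive_tool", "kwargs": {"series": [0.06,0,5,50,0,0,0,0.06,0,0,50,0,0,0,0.06,0,0,52,0,0,0,0.06,0,0,0,0,0,0,0.06,-12,0,0,0,0,0,0.06,-10,0,0,0,0,0,0.06,-12,0,0,0,0,0,0.06,-14,0,0,0,0,0,0.06,-14,0,0,0,0,0,0.06,-14,0,0,0,0,0,0.06,-14,0,0,0,0,0,0.06,-14,0,0,0,0,0]}}

```text
t: 4.4
eef_pos: [0.5511, -0.0493, 0.0393]
tool_rot: [-0.0, 0.707, 0.707, 0.0]
contact_force: [0.3, 3.3, 3.4]
gripper_width: 0.53
```

{"fn": "drive_tool", "kwargs": {"series": [0.06,-14,0,0,0,0,0,0.06,-14,0,0,0,0,0,0.06,-14,0,0,0,0,0,0.06,-14,0,0,0,0,0,0.06,-14,0,0,0,0,0,0.06,-14,0,0,0,0,0,0.06,-14,0,0,0,0,0,0.06,-14,0,0,0,0,0,0.06,-14,0,0,0,0,0]}}

```text
t: 5.52
eef_pos: [0.551, -0.1754, 0.0393]
tool_rot: [-0.0, 0.707, 0.707, -0.0]
contact_force: [-0.2, 3.7, 3.1]
gripper_width: 0.529
```

{"fn": "drive_tool", "kwargs": {"series": [0.06,-14,0,0,0,0,0,0.06,-14,0,0,0,0,0,0.06,-12,0,0,0,0,0,0.06,-8,0,0,0,0,0,0.06,-5,0,0,0,0,0,0.06,0,0,0,0,0,0,0.06,20,0,0,0,0,0,0.06,25,0,-20,0,0,0,0.06,0,0,-50,0,0,0,0.06,0,0,-50,0,0,0,0.06,0,0,0,0,0,0]}}

```text
t: 6.9
eef_pos: [0.5535, -0.1816, 0.1629]
tool_rot: [0.003, 0.707, 0.708, 0.002]
contact_force: [0.0, -0.1, -0.8]
gripper_width: 0.531
```

{"fn": "drive_tool", "kwargs": {"series": [0.7,44,-24,0,0,0,0,0.7,44,-24,0,0,0,0,0.7,44,-24,0,0,0,0,0.7,40,-24,0,0,0,0,0.7,0,0,0,0,0,-0.145,0.7,0,0,0,0,0,-0.145,0.7,0,0,0,0,0,0]}}

```text
t: 7.78
eef_pos: [0.4542, -0.0095, 0.1586]
tool_rot: [-0.001, 0.597, 0.802, -0.0]
contact_force: [0.1, -1.0, 0.6]
gripper_width: 0.847
```

```bash
python3 - <<'E'
from h import *
c=snap('top','t2.png');w=snap('wrist','w2.png')
cv2.imwrite('pics/t2c.png',np.hstack([cv2.resize(c['pixels'][90:290,380:520],None,fx=2,fy=2),w['pixels'][:400,100:600]]))
print(bot.get_obs()['eef_pos'])
print(proj('w2',[[.4623,.0423,.045],[.4836,-.0283,.045],[.4409,-.0435,.045],[.4198,.0298,.045]])-[-180,0])
E
```

```text
[ 0.45449366 -0.01004643  0.15874378]
[[529.66840928 145.41304533]
 [527.85771745 233.31898618]
 [474.56138918 236.02889275]
 [472.85527903 145.34423577]]
```

View pics/t2c.png

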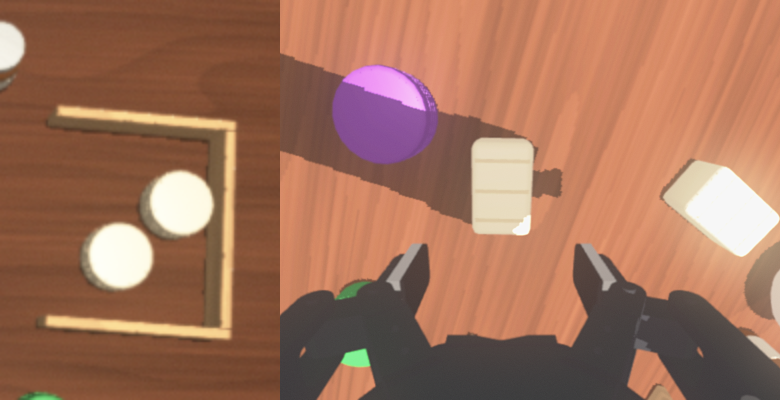

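Left part: drum_a is now well inside the open stall beside drum_home. Right part: the block is centred between the fingers at about (501,187), matching the prediction. Next I descend, grip and turn.

{"fn": "drive_tool", "kwargs": {"series": [0.7,0,0,50,0,0,0,0.7,0,0,50,0,0,0,0.7,0,0,24,0,0,0,0.7,0,0,0,0,0,0,-1,0,0,0,0,0,0,-1,0,0,0,0,0,0,-1,0,0,0,0,0,0,-1,0,0,0,0,0,0], "force": 25}}

```text
t: 8.88
eef_pos: [0.4559, -0.0103, 0.0363]
tool_rot: [0.001, 0.598, 0.802, 0.001]
contact_force: [-0.6, -0.2, 7.7]
gripper_width: 0.584
```

{"fn": "drive_tool", "kwargs": {"series": [-1,0,0,0,0,0,0.097,-1,0,0,0,0,0,0.097,-1,0,0,0,0,0,0.097,-1,0,0,0,0,0,0.097,-1,14,6,0,0,0,0,-1,14,6,0,0,0,0,-1,14,6,0,0,0,0,-1,14,6,0,0,0,0,-1,14,6,0,0,0,0,-1,14,6,0,0,0,0,-1,14,6,0,0,0,0,-1,14,0,0,0,0,0]}}

```text
t: 10.38
eef_pos: [0.509, 0.0959, 0.0364]
tool_rot: [0.001, 0.741, 0.671, 0.001]
contact_force: [0.2, -4.9, 7.7]
gripper_width: 0.578
```

{"fn": "drive_tool", "kwargs": {"series": [-1,14,0,0,0,0,0,-1,14,0,0,0,0,0,-1,14,0,0,0,0,0,-1,14,0,0,0,0,0,-1,14,0,0,0,0,0,-1,14,0,0,0,0,0,-1,14,0,0,0,0,0,-1,14,0,0,0,0,0,-1,8,0,0,0,0,0,-1,3,0,0,0,0,0,-1,0,0,0,0,0,0,-1,0,0,0,0,0,0]}}

```text
t: 11.88
eef_pos: [0.5206, 0.2186, 0.0364]
tool_rot: [0.001, 0.741, 0.671, 0.001]
contact_force: [-0.3, -3.8, 5.8]
gripper_width: 0.581
```

{"fn": "drive_tool", "kwargs": {"series": [0.4,0,0,0,0,0,0,0.4,0,0,0,0,0,0,0.4,0,0,0,0,0,0,0.4,0,0,0,0,0,0,0.4,0,0,-25,0,0,0,0.4,0,0,-45,0,0,0,0.4,0,0,-50,0,0,0,0.4,0,0,0,0,0,0]}}

```text
t: 12.88
eef_pos: [0.5222, 0.2202, 0.1589]
tool_rot: [0.001, 0.741, 0.672, 0.004]
contact_force: [0.5, 0.2, -0.7]
gripper_width: 0.696
```

{"fn": "drive_tool", "kwargs": {"series": [0.7,-35,32,0,0,0,0,0.7,-35,32,0,0,0,0,0.7,-35,32,0,0,0,0,0.7,-35,32,0,0,0,0,0.7,-32,32,0,0,0,0,0.7,0,0,0,0,0,-0.164,0.7,0,0,0,0,0,-0.164,0.7,0,0,0,0,0,-0.164,0.7,0,0,0,0,0,-0.164,0.7,0,0,0,0,0,-0.164,0.7,0,0,0,0,0,-0.164]}}

```text
t: 14.25
eef_pos: [0.6616, 0.0326, 0.1539]
tool_rot: [-0.001, 0.333, 0.943, -0.0]
contact_force: [-0.5, -0.0, 0.1]
gripper_width: 0.851
```

{"fn": "drive_tool", "kwargs": {"series": [0.7,0,0,0,0,0,-0.164,0.7,0,0,0,0,0,-0.164,0.7,0,0,0,0,0,0,0.7,0,0,0,0,0,0]}}

```text
t: 14.75
eef_pos: [0.6619, 0.0325, 0.1546]
tool_rot: [-0.0, 0.179, 0.984, -0.0]
contact_force: [-0.1, 0.4, 0.0]
gripper_width: 0.853
```

```bash
python3 - <<'E'
from h import *
c=snap('top','t3.png');w=snap('wrist','w3.png')
cv2.imwrite('pics/t3c.png',np.hstack([cv2.resize(c['pixels'][90:290,140:280],None,fx=2,fy=2),w['pixels'][:400,100:600]]))
print(bot.get_obs()['eef_pos'])
E
```

```text
[0.6620675  0.03252519 0.15489971]
```

View pics/t3c.png

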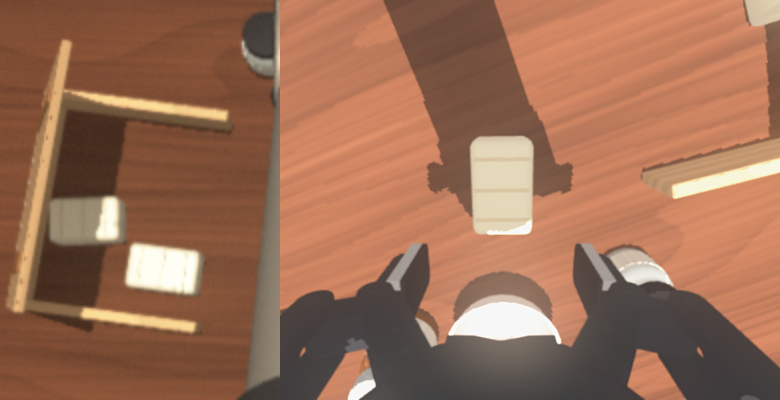

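The near block is only just inside the mouth (rear edge x≈202, against a mouth line at ≈208 in the crop), so I'll nudge it deeper later. The far block is centred between the fingers at (501,187), so I grip it and turn.

{"fn": "drive_tool", "kwargs": {"series": [0.7,0,0,50,0,0,0,0.7,0,0,50,0,0,0,0.7,0,0,20,0,0,0,0.7,0,0,0,0,0,0,-1,0,0,0,0,0,0,-1,0,0,0,0,0,0,-1,0,0,0,0,0,0,-1,0,0,0,0,0,0], "force": 25}}

```text
t: 15.85
eef_pos: [0.664, 0.0326, 0.0376]
tool_rot: [0.002, 0.178, 0.984, 0.001]
contact_force: [-0.0, -0.7, 6.4]
gripper_width: 0.581
```

{"fn": "drive_tool", "kwargs": {"series": [-1,0,0,0,0,0,0.11,-1,0,0,0,0,0,0.11,-1,0,0,0,0,0,0.11,-1,0,0,0,0,0,0.11,-1,0,0,0,0,0,0.11,-1,0,0,0,0,0,0.11,-1,0,0,0,0,0,0.11,-1,0,0,0,0,0,0.11,-1,0,0,0,0,0,0.11,-1,0,0,0,0,0,0.11,-1,0,0,0,0,0,0.11,-1,0,0,0,0,0,0.1]}}

```text
t: 17.35
eef_pos: [0.6638, 0.0316, 0.0376]
tool_rot: [0.001, 0.741, 0.671, 0.001]
contact_force: [-0.6, -2.2, 7.7]
gripper_width: 0.578
```

{"fn": "drive_tool", "kwargs": {"series": [-1,14,-9,0,0,0,0,-1,14,-9,0,0,0,0,-1,14,-9,0,0,0,0,-1,14,-9,0,0,0,0,-1,14,-9,0,0,0,0,-1,14,0,0,0,0,0,-1,14,0,0,0,0,0,-1,14,0,0,0,0,0,-1,14,0,0,0,0,0,-1,14,0,0,0,0,0,-1,14,0,0,0,0,0,-1,14,0,0,0,0,0]}}

```text
t: 18.85
eef_pos: [0.6351, 0.202, 0.0376]
tool_rot: [0.002, 0.741, 0.672, 0.001]
contact_force: [-0.1, -5.9, 10.2]
gripper_width: 0.58
```

{"fn": "drive_tool", "kwargs": {"series": [-1,9,0,0,0,0,0,-1,6,0,0,0,0,0,-1,3,0,0,0,0,0,-1,0,0,0,0,0,0,0.4,0,0,0,0,0,0,0.4,0,0,0,0,0,0,0.4,0,0,0,0,0,0,0.4,0,0,0,0,0,0,0.4,0,0,-25,0,0,0,0.4,0,0,-45,0,0,0,0.4,0,0,-40,0,0,0,0.4,0,0,0,0,0,0]}}

```text
t: 20.35
eef_pos: [0.6375, 0.2223, 0.1489]
tool_rot: [0.001, 0.74, 0.672, 0.003]
contact_force: [-0.3, -0.9, -0.3]
gripper_width: 0.7
```

{"fn": "drive_tool", "kwargs": {"series": [-1,-30,-39,0,0,0,0,-1,-30,-39,0,0,0,0,-1,-30,-39,0,0,0,0,-1,0,0,0,0,0,0,-1,0,0,50,0,0,0,-1,0,0,50,0,0,0,-1,0,0,8,0,0,0,-1,0,0,0,0,0,0]}}

```text
t: 21.35
eef_pos: [0.5108, 0.1435, 0.0374]
tool_rot: [0.0, 0.74, 0.672, -0.0]
contact_force: [0.3, 0.7, 0.4]
gripper_width: -0.005
```

{"fn": "drive_tool", "kwargs": {"series": [-1,12,0,0,0,0,0,-1,12,0,0,0,0,0,-1,10,0,0,0,0,0,-1,10,0,0,0,0,0,-1,8,0,0,0,0,0,-1,6,0,0,0,0,0,-1,0,0,0,0,0,0]}}

```text
t: 22.22
eef_pos: [0.5157, 0.2021, 0.0372]
tool_rot: [-0.0, 0.74, 0.673, 0.0]
contact_force: [-0.1, 0.6, 0.2]
gripper_width: -0.001
```

{"fn": "drive_tool", "kwargs": {"series": [-1,-20,0,0,0,0,0,-1,-30,0,0,0,0,0,-1,-30,0,-30,0,0,0,-1,0,0,-50,0,0,0,-1,0,0,-50,0,0,0,-1,-50,0,0,0,0,0,-1,0,0,0,0,0,0]}}

```text
t: 23.1
eef_pos: [0.5023, 0.0668, 0.1679]
tool_rot: [0.0, 0.743, 0.67, 0.0]
contact_force: [1.4, 0.4, -1.1]
gripper_width: 0.002
```

```bash
python3 - <<'E'
from h import *
c=snap('top','t4.png');w=snap('side','s4.png')
cv2.imwrite('pics/t4c.png',np.vstack([np.hstack([cv2.resize(c['pixels'][100:275,140:270],None,fx=3,fy=3,interpolation=cv2.INTER_CUBIC)[:540],cv2.resize(w['pixels'][85:215,205:335],(390,525))])]))
print(bot.get_obs()['eef_pos'])
E
```

```text
[0.5026105  0.0703936  0.16713798]
```

View pics/t4c.png

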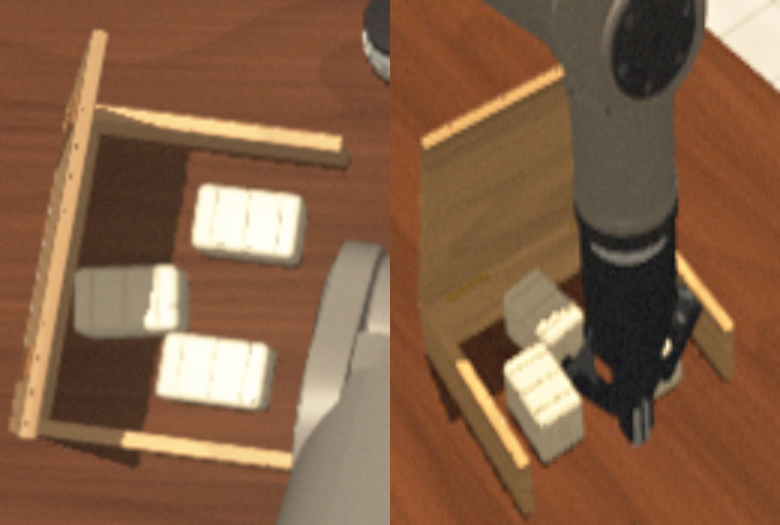

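Both stray blocks now lie flat about 25 mm inside the mouth, at (250,222) and (215,370) in the top crop, and the lid is still up. Next I go over and behind the lid.

{"fn": "drive_tool", "kwargs": {"series": [-1,0,0,-46,0,0,0,-1,0,0,-46,0,0,0,-1,0,0,-46,0,0,0,-1,0,0,-46,0,0,0,-1,0,0,-46,0,0,0,-1,0,0,0,0,0,0]}}

```text
t: 23.95
eef_pos: [0.5048, 0.0724, 0.4]
tool_rot: [0.001, 0.74, 0.673, 0.003]
contact_force: [0.4, -0.6, -0.3]
gripper_width: 0.0
```

{"fn": "drive_tool", "kwargs": {"series": [-1,47,8,0,0,0,0,-1,47,8,0,0,0,0,-1,47,8,0,0,0,0,-1,47,8,0,0,0,0,-1,47,8,0,0,0,0,-1,47,8,0,0,0,0,-1,47,8,0,0,0,0,-1,47,8,0,0,0,0,-1,0,0,0,0,0,0]}}

```text
t: 25.08
eef_pos: [0.6016, 0.4449, 0.3923]
tool_rot: [-0.001, 0.738, 0.675, -0.002]
contact_force: [-0.5, -0.2, 0.5]
gripper_width: 0.005
```

{"fn": "drive_tool", "kwargs": {"series": [-1,0,0,50,0,0,0,-1,0,0,50,0,0,0,-1,0,0,40,0,0,0,-1,0,0,10,0,0,0,-1,-15,0,0,0,0,0,-1,-15,0,0,0,0,0,-1,-15,0,0,0,0,0,-1,-12,0,0,0,0,0,-1,-8,0,0,0,0,0,-1,-8,0,0,0,0,0,-1,-8,0,0,0,0,0,-1,-8,0,0,0,0,0]}}

```text
t: 26.58
eef_pos: [0.5944, 0.3512, 0.2472]
tool_rot: [0.0, 0.74, 0.672, -0.0]
contact_force: [0.4, 1.1, 0.5]
gripper_width: 0.004
```

{"fn": "drive_tool", "kwargs": {"series": [-1,-7,0,3,0,0,0,-1,-7,0,3,0,0,0,-1,-6,0,2,0,0,0,-1,-8,0,3,0,0,0,-1,-8,0,4,0,0,0]}}

```text
t: 27.2
eef_pos: [0.5911, 0.3156, 0.2324]
tool_rot: [-0.0, 0.74, 0.673, 0.0]
contact_force: [-1.2, 1.3, 2.2]
gripper_width: -0.005
```

{"fn": "drive_tool", "kwargs": {"series": [-1,-8,0,3,0,0,0,-1,-8,0,4,0,0,0,-1,-7,0,5,0,0,0,-1,-7,0,5,0,0,0,-1,-7,0,5,0,0,0,-1,-7,0,5,0,0,0,-1,-6,0,6,0,0,0,-1,-6,0,6,0,0,0,-1,-6,0,6,0,0,0,-1,-6,0,6,0,0,0]}}

```text
t: 28.45
eef_pos: [0.5846, 0.2479, 0.1808]
tool_rot: [-0.0, 0.74, 0.672, 0.0]
contact_force: [-1.2, 1.5, 0.8]
gripper_width: 0.001
```

{"fn": "drive_tool", "kwargs": {"series": [-1,-4,0,6,0,0,0,-1,-4,0,6,0,0,0,-1,-4,0,6,0,0,0,-1,-3,0,6,0,0,0,-1,-3,0,5,0,0,0,-1,-3,0,6,0,0,0,-1,-3,0,6,0,0,0,-1,-2,0,6,0,0,0,-1,-2,0,7,0,0,0,-1,-2,0,6,0,0,0]}}

```text
t: 29.7
eef_pos: [0.5817, 0.2179, 0.1208]
tool_rot: [0.0, 0.74, 0.672, -0.0]
contact_force: [-0.2, 0.5, 1.2]
gripper_width: 0.001
```

{"fn": "drive_tool", "kwargs": {"series": [-1,-1,0,5,0,0,0,-1,-1,0,5,0,0,0,-1,-1,0,5,0,0,0,-1,-1,0,4,0,0,0,-1,-1,0,4,0,0,0,-1,0,0,4,0,0,0,-1,0,0,3,0,0,0,-1,0,0,2,0,0,0,-1,0,0,0,0,0,0]}}

```text
t: 30.82
eef_pos: [0.5812, 0.2132, 0.0891]
tool_rot: [-0.0, 0.74, 0.672, -0.0]
contact_force: [0.1, 0.3, -0.2]
gripper_width: -0.002
```

{"fn": "drive_tool", "kwargs": {"series": [-1,0,0,1,0,0,0,-1,0,0,1,0,0,0,-1,0,0,1,0,0,0,-1,0,0,0,0,0,0]}}

```text
t: 31.32
eef_pos: [0.5813, 0.2132, 0.0871]
tool_rot: [-0.0, 0.74, 0.672, 0.0]
contact_force: [-2.6, -1.5, 8.1]
gripper_width: 0.002
```

{"fn": "drive_tool", "kwargs": {"series": [-1,0,0,1,0,0,0,-1,0,0,1,0,0,0,-1,0,0,0,0,0,0]}}

```text
t: 31.7
eef_pos: [0.5815, 0.2131, 0.087]
tool_rot: [-0.001, 0.74, 0.672, 0.001]
contact_force: [-8.3, -2.0, 24.7]
gripper_width: -0.003
```

The lid is on a hard stop: fingertips at z = 65 mm with the force rising and no further travel. I retreat upward and clear of the stall.

{"fn": "drive_tool", "kwargs": {"series": [-1,0,0,-5,0,0,0,-1,0,0,-20,0,0,0,-1,0,0,-45,0,0,0,-1,0,0,-50,0,0,0,-1,0,0,-50,0,0,0,-1,0,0,-50,0,0,0,-1,-40,-30,0,0,0,0,-1,-40,-30,0,0,0,0,-1,-40,-20,0,0,0,0,-1,-40,0,0,0,0,0,-1,0,0,0,0,0,0]}}

```text
t: 33.08
eef_pos: [0.4858, 0.058, 0.3052]
tool_rot: [-0.0, 0.742, 0.67, 0.001]
contact_force: [-0.3, 0.8, -0.8]
gripper_width: -0.002
```

```bash
python3 - <<'E'
from h import *
c=snap('top','t5.png');w=snap('side','s5.png')
cv2.imwrite('pics/t5c.png',np.vstack([c['pixels'][80:330,120:520],cv2.resize(w['pixels'][80:360,180:500],(400,350))]))
o=bot.get_obs();print(o['eef_pos'],o['contact_force'])
E
```

```text
[0.48641333 0.06154403 0.30492595] [-0.75878883  0.21625719 -0.66294314]
```

View pics/t5c.png

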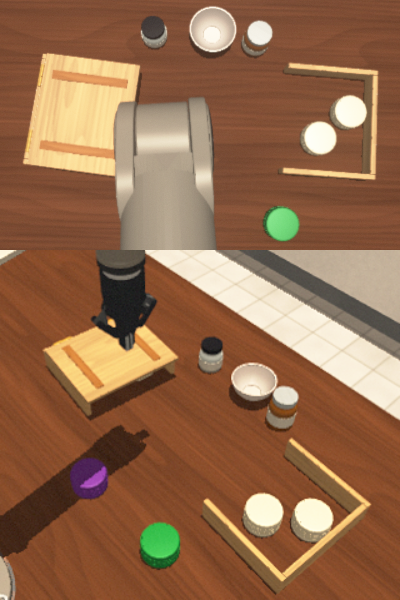

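The lid lies flat, both drums are inside the open stall at (319,138) and (349,112), and the jars and bowl are where they were. The robot is touching nothing, so I hand in.

```bash
python3 -c "
from station import bot
print(bot.hand_in())"
```

```text
the job is handed in; nothing more can be done
None
```

I handed the job in at about 33 s of the 72 s allowed; no verdict is reported.

**Drum:** I pushed drum_a along the counter into the open stall, next to drum_home. The final picture shows both drums inside.

**Blocks:** I gripped each block and dragged it along the counter into the lidded stall, next to block_home. A mid-task look showed block_b only just past the mouth, so I pushed it deeper. The last picture with the lid up shows both lying flat, about 25 mm inside the mouth.

**Lid:** With all three in, I lowered the lid over about 5 s. It stopped hard with the fingertips at z = 65 mm, the height given for shut, and I pressed it to about 25 N there.

**Last checks:** The last pictures show the lid flat, the jars and bowl apparently where they were, and the arm clear. Under the shut lid the blocks can't be seen, so their final places rest on that lid-up picture. My first two-view heights for the drum_home, block, jar and wall tops came out about 9–16 mm low; drum_a and the bowl matched. I therefore used the heights in the text, and the close looks by the wrist camera agreed with them to a few mm.

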